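# Fit the tracer pin in the collet stand

### The arm

A 6-joint arm with a two-finger parallel gripper is mounted at the origin on the work surface. World frame = base frame: x ahead of the robot, y to its left, z up, the work surface at z = 0. Lengths are in mm, angles in rad, forces in N, time in s.
With the tool pointing down it reaches from about 325 to 750 mm from the base axis. Payload 7.6 kg.
Tool frame: the origin (TCP) lies at the very end of the fingers, on their centre line; the grasp point (between the pads) lies 19 mm behind it; z points along the fingers, y is the line along which they close (so a half turn about z gives the same grasp; the last joint's range is limited). The gripper opens to 85 mm and grips with 20 to 120 N. Pads are 22 mm wide; open, the fingers measure 114 mm over their backs; the gripper's body (76 mm by 85 mm) begins 54 mm behind the grasp point. The pads swing forward as they close: fully open they stand 13 mm farther back than shut.
Start: joints at [-1.211, 0.052, 1.401, -0, 1.689, -0.07], TCP at [218.788, -477.261, 231.323] pointing down, gripper open.
Joint ranges: [-2.9, 2.9], [-0.91, 2.17], [0.12, 2.37], [-1.06, 4.2], [0.26, 2.73], [-2.93, 2.93]. Speed limits (rad/s): [2.57, 2.57, 3.01, 3.14, 3.14, 3.14].

### API

Orientations are given as a rotation vector (axis times angle).
In Python, from cell import bot gives the robot as it stands.
- The arm moves only by the tool step_arm, never from a script. Its argument "motion" is a list of rows, each a list of 7 numbers: the shift along the tool's x, y, z as a fraction of full scale, then the turn, a rotation vector about the tool's x, y, z as a fraction of full scale, then the opening, from 0 (shut) to 1 (fully open). A call has 1 to 8 rows; each row is the pose to reach, as a shift and turn from the pose commanded when the call began, along the tool's axes at that moment, turning the shorter way round; what a row does not reach only later rows make up. Full scale, the value 1, is 40 cm for a shift and 2 pi rad for a turn. A row lasts 1/8 s, in which the tool goes at most 62.5 mm and 10.7 degrees, less where a joint would pass 70% of its speed; a pose out of reach is approached as far as the arm can. A call with a number of a shift or a turn outside -1 to 1 is refused whole. A call with a gripper value outside its range is refused whole. The fingers move at their own pace and stop on an object; the grip force is fixed at half the most. Time passes only in rows, so rows that repeat a pose let the fingers close. It gives the time, the measured TCP pose, the force, the opening and the grip force at its end, in the units of the state.
- bot.read_state(): the state, without advancing time (a new reading comes with each control period).
- bot.grab_frame(name): name is "scene" or "top" or "wrist"; returns a dict with "color" (400x640x3 uint8, blue, green, red), "mtx" (3x3 intrinsics, pixels), "xyz" and "orientation" of the camera in the world. Camera axes: x right, y up, looking along -z (the intrinsics and any distortion apply to the point x, -y, -z); pixel columns grow to the right and rows downward; lengths in mm; the calibration is good to about 2 mm. A picture is of the moment at which its call begins. There is no depth.
- bot.sign_off(): hands the job in; it is judged then, once.
The state is a dict: "time": time; "q": joint angles; "joint_velocities": joint speeds; "joint_torque": joint torques, N m; "ee_pos": TCP position; "tool_rot": TCP orientation; "wrist_force": force on the tool from outside, world axes, zero at the start; "ft_torque": the same for the moment, N m; "width": opening from 0.0 (shut) to 1.0 (fully open); "grasp_force": force on a finger pad.
Only numpy, scipy, OpenCV 4.12 (cv2) and the standard library are available. Lean on these libraries where they do the work, as an engineer would, in place of code of your own. Each camera call takes 0.05 s, during which the arm holds its last target. There are 200 camera calls.

### The job

Take the red-gripped tracer pin out of the wooden rack and push it down into the collet of the green stand until it is fully home, its flange flat on the collet's mouth; the last stretch is stiff and needs a firm push. Then grip the brass hex nut round the collet and turn it clockwise, seen from above, until it stops, and let go. Leave the other pins in the rack and the padlock and oil bottle where they are.

Things in the scene. Friction and masses are not known exactly. Their poses are not given: they have to be found in the camera images.
- red_grip (a point): Tracer pin with a red plastic grip 14 mm across, 30 mm tall; under it a steel flange 24 mm across, 4 mm thick; under that a steel shank 8 mm thick, 45 mm long, tip tapered; about 45 g. Point: half-way up the grip, 19 mm above the flange's underside, 64 mm above the tip; z up along the pin. Starts in one of the rack's holes, flange resting on the rack. This is the pin to fit.
- blue_grip (a point): Tracer pin with a blue plastic grip 14 mm across, 30 mm tall; under it a steel flange 24 mm across, 4 mm thick; under that a steel shank 8 mm thick, 45 mm long, tip tapered; about 45 g. Point: half-way up the grip, 19 mm above the flange's underside, 64 mm above the tip; z up along the pin. Starts in one of the rack's holes, flange resting on the rack. Leave it there.
- yellow_grip (a point): Tracer pin with a yellow plastic grip 14 mm across, 30 mm tall; under it a steel flange 24 mm across, 4 mm thick; under that a steel shank 8 mm thick, 45 mm long, tip tapered; about 45 g. Point: half-way up the grip, 19 mm above the flange's underside, 64 mm above the tip; z up along the pin. Starts in one of the rack's holes, flange resting on the rack. Leave it there.
- rack: Fixed pale wooden block, 56 mm (x) by 180 mm (y) by 60 mm tall, with three 12 mm holes in a row along its y axis, 55 mm apart, the middle one in its centre. Origin: centre of its underside, on the bench. Which pin stands in which hole varies.
- mouth (a point): Centre of the collet's mouth, on its top face, 92 mm above the bench: a fixed upright steel tube, 26 mm outside, on a green base plate 150 x 120 x 18 mm. z up. Bore 11 mm, bevelled to 17 mm over the top 3 mm. A pin enters freely for 33 mm, then meets the back-stop and must be pushed the last 12 mm until its flange rests on the mouth (grip point then 19 mm above this one).
- backstop (a joint): Sliding back-stop inside the bore, hardly visible, 0 to 0.013 m: how far it has been pushed down. 0 at the start; about 0.012 when a pin is fully home. It is held by friction only: it takes 5 N to move it, and it stays where it is left.
- nut (a joint): Turn of the captive brass hex nut about the collet's axis, in rad: 0 loose, grows clockwise seen from above, 1.2 is the hard stop (tight). Starts somewhere from 0 to 0.3. Turns against a friction of 0.12 N m and stays where it is left.
- nut_mid (a point): Centre of the brass hex nut round the collet, half-way up it, on the bore's axis. 38 mm across flats, 20 mm tall, top 5 mm below the collet's mouth, underside 49 mm above the base plate. Turns with the nut: x points squarely out of the flat with the red stripe; flats face every 60 degrees from there. z up. A pin that is home stands 34 mm above the mouth.
- padlock_mid (a point): Bystander: brass padlock lying flat, body 45 by 50 by 26 mm with a steel shackle reaching 60 mm along its x. This point: centre of its body, 13 mm above the bench.
- oiler_mid (a point): Bystander: white oil bottle, 44 mm across, 120 mm tall, standing. This point: half-way up its axis.
There are look-alikes about, which are no part of the job. There is more than one size of the part that bears mouth; the job needs the smallest.

How it is judged (in metres and radians):
On the way, in this order (a step that is already met when the one before it is completed fails the run):
1. the red pin is pushed fully home in the collet (horizontal distance between red_grip and mouth below 0.004 m and z of red_grip in the frame of mouth between 0.016 and 0.021 m and angle between red_grip's own z axis and vertical below 0.08 rad and value of joint backstop above 0.0095 m), for 0.2 s.
2. the nut is turned clockwise to its stop (value of joint nut above 1.08 rad), for 0.2 s.
At the end, for the whole second after the job is handed in: Red pin at rest in the collet, within 4 mm of its axis, upright to 0.08 rad, flange within 2 mm of the mouth, back-stop down over 9.5 mm; nut past 1.08 rad; blue and yellow pins upright in the rack, within 12 mm of their start; padlock and oil bottle within 30 mm of theirs (all of step 1 and value of joint nut above 1.08 rad and linear speed of red_pin below 0.02 m/s and distance of each of blue_grip, yellow_grip from where it was at the start of the episode below 0.012 m and angle between each of blue_grip, yellow_grip's own z axis and vertical below 0.15 rad and distance of each of padlock_mid, oiler_mid from where it was at the start of the episode below 0.03 m); the robot touches nothing.
It fails at once if the nut is tightened (past 0.6 rad) before the pin is home (value of joint nut above 0.6 rad and value of joint backstop below 0.008 m).
It fails at once if the blue or yellow pin is pulled out or knocked over (not (distance of blue_grip from where it was at the start of the episode below 0.012 m) or not (angle between blue_grip's own z axis and vertical below 0.15 rad) or not (distance of yellow_grip from where it was at the start of the episode below 0.012 m) or not (angle between yellow_grip's own z axis and vertical below 0.15 rad)).
It fails at once if the padlock or the oil bottle is pushed away by more than 30 mm (distance of any of padlock_mid, oiler_mid from where it was at the start of the episode above 0.03 m).
It also fails if it takes over 56 s, if anything falls off the work surface, if the arm or the gripper's body presses on something with over 40 N, if the wrist force passes 120 N, or if a joint passes its speed limit or range.

## Working session

There is one attempt and no reset: what is moved stays moved. The work goes in short steps, Python scripts to look and compute and a tool call to move; the robot and the scene stay as the last step left them, time stands still between calls to the robot, and variables do not carry over. Pictures are saved under pics/ and viewed, at most 12 in all, crops included, and the job is handed in when it is done.

Besides the shell and the picture viewer there is one more tool, called after "Emit:" by a JSON object that holds its "fn" and its "kwargs", one argument or row to a line. step_arm: Moves the arm, as the interface text tells. Its arguments: {"type":"object","properties":{"motion":{"type":"array","items":{"type":"array","items":{"type":"number"}}}},"required":["motion"]}

```bash
ls; mkdir -p pics
cat > h.py <<'E'
import numpy as np, cv2
from scipy.spatial.transform import Rotation as R
from cell import bot
def grab(n,f=None):
    d=bot.grab_frame(n)
    if f: cv2.imwrite('pics/'+f,d['color'])
    return d
def rot(o):
    o=np.array(o,float)
    return R.from_rotvec(o).as_matrix() if o.size==3 else o.reshape(3,3)
def ray(d,u,v):
    K=np.array(d['mtx']);p=np.linalg.solve(K,[u,v,1.])
    return np.array(d['xyz'],float),rot(d['orientation'])@np.array([p[0],-p[1],-p[2]])
def onz(d,u,v,z):
    c,r=ray(d,u,v);return c+r*(z-c[2])/r[2]
def proj(d,P):
    q=rot(d['orientation']).T@(np.array(P,float)-np.array(d['xyz']))
    p=np.array(d['mtx'])@np.array([q[0],-q[1],-q[2]]);return p[:2]/p[2]
def blobs(img,lo,hi,amin=20):
    m=cv2.inRange(cv2.cvtColor(img,cv2.COLOR_BGR2HSV),lo,hi)
    n,_,s,c=cv2.connectedComponentsWithStats(m)
    return [(c[i].round(1).tolist(),s[i].tolist()) for i in range(1,n) if s[i][4]>=amin]
E
python3 - <<'E'
from h import *
for n in ('scene','top','wrist'):
    d=grab(n,n+'0.png');print(n,d['xyz'],d['orientation'],np.array(d['mtx']).tolist(),[k for k in d])
print(bot.read_state())
a=cv2.imread('pics/scene0.png');b=cv2.imread('pics/top0.png')
E
```

```text
pics
scene [1150.2867966    14.47151707  748.8886437 ] [0.60093299 0.66629593 1.6055437 ] [[448.69414365163374, 0.0, 315.2113563842458], [0.0, 448.69414365163374, 200.22265041993182], [0.0, 0.0, 1.0]] ['color', 'mtx', 'xyz', 'orientation']
top [ 345.58355445  -89.0524054  1126.45317756] [ 0.12024507 -0.09208776 -1.59596023] [[454.45715391149946, 0.0, 316.1733051113905], [0.0, 454.45715391149946, 202.72637323222935], [0.0, 0.0, 1.0]] ['color', 'mtx', 'xyz', 'orientation']
wrist [ 295.84542733 -442.23501731  373.68154234] [-0.29724673  0.19174238 -1.12851283] [[294.2733593849728, 0.0, 319.11335092627536], [0.0, 294.2733593849728, 197.73564460299647], [0.0, 0.0, 1.0]] ['color', 'mtx', 'xyz', 'orientation']
{'time': 0.15, 'q': array([-1.21130923e+00,  5.26814211e-02,  1.40149483e+00,  1.88534900e-05,
        1.68857953e+00, -7.02865300e-02]), 'joint_velocities': array([-0.00026998, -0.00307449, -0.00485117, -0.00216095,  0.00192228,
       -0.00172465]), 'joint_torque': array([ 4.95613313e-04, -3.81950176e+01, -3.60424554e+01, -1.30429739e-04,
        4.60820447e-03,  2.44178864e-05]), 'ee_pos': array([ 218.70272774, -477.03301529,  230.66979283]), 'tool_rot': array([-3.06820981e+00, -6.69660680e-01,  2.34078050e-04]), 'wrist_force': array([-0.66506713, -0.7034201 , -0.18887734]), 'ft_torque': array([-0.02353036,  0.0426842 , -0.03337381]), 'grasp_force': 0.0, 'width': 1.0006577000176315}
```

View pics/scene0.png

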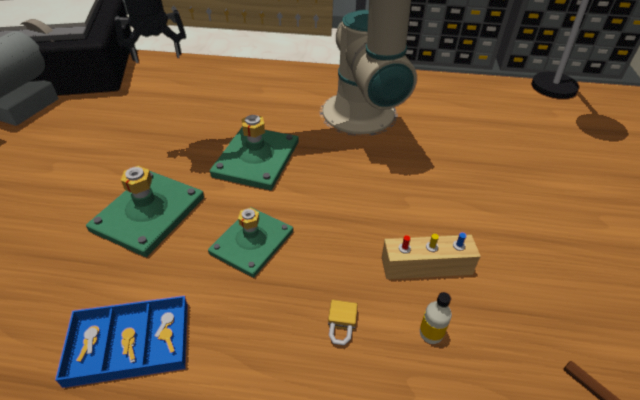

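View pics/top0.png

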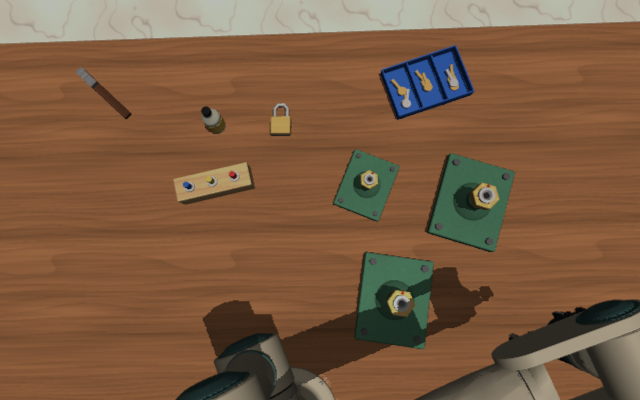

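The scene view shows three green stands, at pixels (250,240), (255,150) and (140,205). In the top view they are at (368,182), (396,300) and (472,200). The one at top (368,182) looks smallest, and I'll check it by plate size. The red pin is at scene (406,243) and top (234,175), at the rack's end nearest the padlock.

Run:
```python
from h import *
import types
t=grab('top','t1.png');s=grab('scene','s1.png')
def load(d,name): return d['color']
for n,d in (('top',t),('scene',s)):
    img=d['color'];hsv=cv2.cvtColor(img,cv2.COLOR_BGR2HSV)
    m=cv2.inRange(hsv,(60,80,30),(88,255,200));m=cv2.morphologyEx(m,cv2.MORPH_CLOSE,np.ones((9,9)))
    for c in cv2.findContours(m,cv2.RETR_EXTERNAL,cv2.CHAIN_APPROX_NONE)[0]:
        if cv2.contourArea(c)<1500: continue
        P=np.array([onz(d,*p[0],18)[:2] for p in c],np.float32)
        print(n,'plate',cv2.minAreaRect(P), c.mean((0,1)))
    print('red',blobs(img,(0,170,90),(6,255,255),8)); print('red2',blobs(img,(174,150,90),(180,255,255),8))
    print('blue',blobs(img,(105,150,90),(125,255,255),8))
    print('brass',blobs(img,(14,120,120),(30,255,255),25))
a=s['color'][200:290,200:480];b=t['color'][140:215,165:410]
a=cv2.resize(a,(784,252));b=cv2.resize(b,(784,240));cv2.imwrite('pics/crop.png',np.vstack([a,b]))
```

```text
top plate ((257.95745849609375, -250.22857666015625), (165.07028198242188, 204.6269989013672), 80.40863037109375) [393.86513158 300.02631579]
top plate ((487.43988037109375, -449.33087158203125), (164.95994567871094, 206.2778778076172), 71.35071563720703) [470.98939929 202.29681979]
top plate ((537.4457397460938, -195.0220947265625), (116.9007797241211, 148.2300567626953), 66.44160461425781) [366.12953368 184.9015544 ]
red [([231.8, 173.8], [229, 171, 6, 6, 24])]
red2 []
blue [([424.7, 82.6], [382, 48, 92, 68, 2272]), ([185.7, 184.4], [183, 183, 6, 4, 18])]
brass [([424.7, 81.7], [416, 72, 16, 19, 112]), ([399.9, 88.8], [392, 80, 14, 15, 70]), ([279.9, 124.1], [270, 116, 21, 17, 322]), ([368.4, 180.2], [361, 171, 17, 17, 93]), ([207.9, 178.6], [205, 176, 7, 6, 34]), ([484.3, 195.7], [473, 183, 26, 25, 204]), ([392.5, 296.4], [388, 291, 9, 11, 34]), ([404.5, 293.6], [397, 290, 15, 9, 41]), ([391.1, 306.5], [388, 302, 8, 11, 35])]
scene plate ((545.6487426757812, -194.26351928710938), (121.7994155883789, 151.9998779296875), 66.50648498535156) [251.11557789 241.54271357]
scene plate ((491.58856201171875, -447.81976318359375), (177.07534790039062, 212.39503479003906), 71.4393539428711) [145.71910112 211.98876404]
scene plate ((263.0148010253906, -250.50164794921875), (170.35888671875, 220.65719604492188), 80.47288513183594) [255.15929204 157.30530973]
scene plate ((-209.23068237304688, 90.13485717773438), (367.27545166015625, 146.00668334960938), 4.12051248550415) [388.35483871  73.54301075]
red [([405.8, 241.6], [403, 236, 7, 13, 67])]
red2 []
blue [([462.0, 235.4], [460, 233, 5, 6, 25]), ([125.4, 341.0], [56, 297, 129, 84, 5107])]
brass [([335.2, 239.9], [0, 50, 640, 350, 166364]), ([166.5, 336.2], [159, 323, 15, 29, 172]), ([128.2, 341.7], [122, 329, 13, 31, 263]), ([340.0, 333.4], [335, 329, 12, 11, 106]), ([83.0, 350.3], [78, 339, 9, 22, 74])]
```

View pics/crop.png

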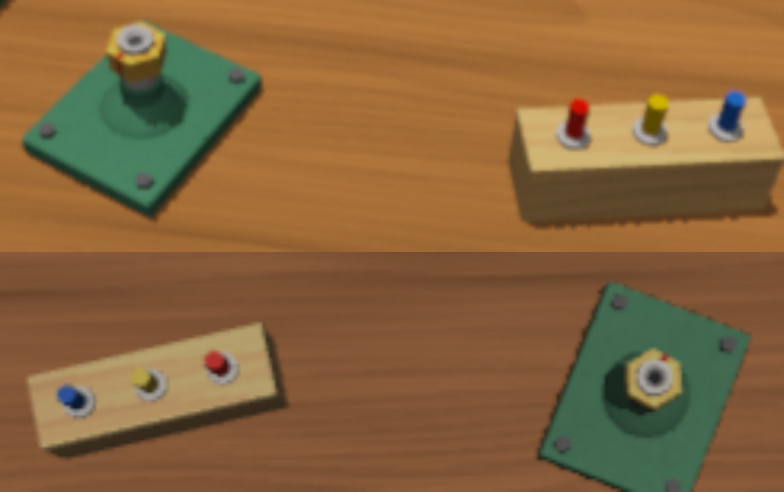

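Plate sizes are 117x148 mm for the stand at top (368,182), and about 165x205 mm for the other two. So the job's stand is the one at scene (250,240) / top (368,182), and the crop confirms it. Its mouth is at top (369.7,178.8) and scene (248.6,214.3). The red pin is clear, with yellow next to it and blue at the far end.

```bash
cat >> h.py <<'E'
def tri(obs):
    A=np.zeros((3,3));b=np.zeros(3)
    for d,u,v in obs:
        c,r=ray(d,u,v);r/=np.linalg.norm(r);M=np.eye(3)-np.outer(r,r);A+=M;b+=M@c
    return np.linalg.solve(A,b)
def plan(pos,yclose=None):
    "tool shift/turn fractions to TCP pos with closing line at world angle yclose (rad), pointing straight down"
    s=bot.read_state();R0=rot(s['tool_rot'])
    sh=R0.T@(np.array(pos)-s['ee_pos'])/400
    y=R0[:,1]; a0=np.arctan2(y[1],y[0]) 
    out=[]
    for k in (0,np.pi) if yclose is not None else (0,):
        a=a0 if yclose is None else yclose+k
        Y=np.array([np.cos(a),np.sin(a),0]);Z=np.array([0,0,-1.]);T=np.c_[np.cross(Y,Z),Y,Z]
        out.append((R.from_matrix(R0.T@T).as_rotvec()/(2*np.pi)).round(4))
    print('ee',s['ee_pos'].round(1),'yaw',round(a0,3),'q',s['q'].round(2),'shift',sh.round(4),'turn',*out)
E
python3 - <<'E'
from h import *
t=grab('top');s=grab('scene')
print('mouth',onz(t,369.7,178.8,92),onz(s,248.6,214.3,92),tri([(t,369.7,178.8),(s,248.6,214.3)]))
print('redtop',onz(t,232.2,173.8,92),onz(s,406.2,237.5,92))
print('red mid',onz(s,405.8,241.6,81))
b=onz(t,185.7,184.4,92);r=onz(t,232,173.8,92);y=onz(t,208.5,178.7,92)
print('blue',b,'yel',y,np.linalg.norm(b-r))
print('oil',onz(t,211,118,100),onz(s,436,320,60),'padlock',onz(t,280,124,26))
ax=np.arctan2(*(r-b)[1::-1]);print('axis',ax)
plan([*( (r+onz(s,406.2,237.5,92))[:2]/2),170],ax+np.pi/2)
w=grab('wrist');print(rot(w['orientation']))
E
```

```text
mouth [ 538.11769413 -197.4309243    92.        ] [ 542.39135937 -193.71903593   92.        ] [ 538.59961334 -196.47838804   87.81221339]
redtop [559.58071085 121.05599807  92.        ] [560.21353159 122.39559709  92.        ]
red mid [561.12170354 123.28075125  81.        ]
blue [537.80814017 229.50528072  92.        ] yel [549.66570434 176.36732275  92.        ] 110.15843503285512
oil [692.95867777 169.19270887 100.        ] [714.82361307 176.29464612  60.        ] padlock [696.68325111  14.01580491  26.        ]
axis -1.3717067549756734
ee [ 218.8 -477.2  231.1] yaw -1.141 q [-1.21  0.05  1.4  -0.    1.69 -0.07] shift [ 1.3994 -1.0062  0.1531] turn [-0.     -0.     -0.2133] [-0.      0.      0.2867]
[[ 4.17736230e-01  8.58044382e-01  2.98757896e-01]
 [-9.08568340e-01  3.94464819e-01  1.37481191e-01]
 [ 1.15484347e-04 -3.28872840e-01  9.44374206e-01]]
```

Emit:
{"fn": "step_arm", "kwargs": {
  "motion": [
    [0.95,-0.68,0,0,0,-0.15,1],
    [0.95,-0.68,0,0,0,-0.15,1],
    [0.95,-0.68,0,0,0,-0.15,1],
    [0.95,-0.68,0,0,0,-0.15,1],
    [0.95,-0.68,0,0,0,-0.15,1],
    [0.95,-0.68,0,0,0,-0.15,1],
    [0.95,-0.68,0,0,0,-0.15,1],
    [0.95,-0.68,0,0,0,-0.15,1]
  ]
}}

```text
time: 1.4
ee_pos: [451.7, -69.0, 231.3]
tool_rot: [2.428, 1.994, 0.001]
wrist_force: [-0.4, -0.3, -0.3]
width: 1.0
grasp_force: 0.0
```

```bash
python3 -c "
from h import *
plan([560,121.5,175],0.199)"
```

```text
ee [451.7 -69.  231.3] yaw -0.196 q [-0.23 -0.14  1.59  0.    1.69 -0.04] shift [0.5198 0.1729 0.141 ] turn [ 0.0001 -0.     -0.0628] [-0.000e+00 -1.000e-04  4.372e-01]
```

Emit:
{"fn": "step_arm", "kwargs": {
  "motion": [
    [0.52,0.173,0.14,0,0,-0.063,1],
    [0.52,0.173,0.14,0,0,-0.063,1],
    [0.52,0.173,0.14,0,0,-0.063,1],
    [0.52,0.173,0.14,0,0,-0.063,1],
    [0.52,0.173,0.14,0,0,-0.063,1],
    [0.52,0.173,0.14,0,0,-0.063,1]
  ]
}}

```text
time: 2.15
ee_pos: [559.6, 118.2, 175.4]
tool_rot: [1.992, 2.429, -0.001]
wrist_force: [-0.2, 0.3, 0.1]
width: 1.0
grasp_force: 0.0
```

```bash
python3 -c "
from h import *
w=grab('wrist','w1.png');t=grab('top','t2.png')
B=blobs(w['color'],(0,170,60),(6,255,255),20);print(B)
for c,s in B: print(onz(w,*c,81))
print(proj(w,[560,121.5,94]))
plan([560,121.5,67],0.199)"
```

```text
[([322.5, 196.9], [316, 185, 14, 23, 227])]
[561.91664588 121.11391543  81.        ]
[320.45396703 201.25596885]
ee [559.8 117.7 176. ] yaw 0.196 q [ 0.14  0.21  1.34 -0.    1.59 -0.05] shift [0.0094 0.0022 0.2725] turn [ 0.0002  0.0001 -0.0005] [ 1.000e-04 -3.000e-04  4.995e-01]
```

View pics/w1.png

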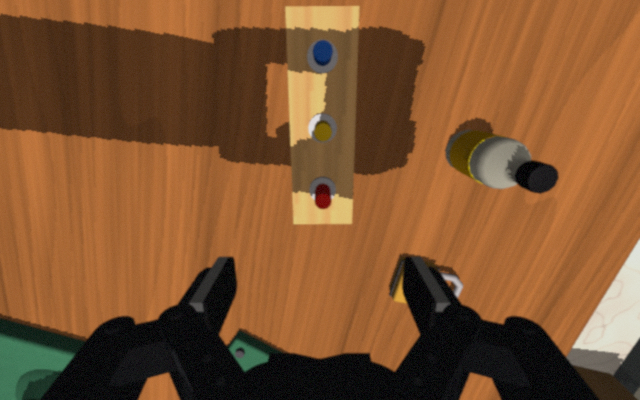

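The wrist view shows red at (322,197), yellow at (322,128) and blue at (322,52). The jaw line runs across the row and the bottle stays clear. The pin is at about (561,121.5), which agrees with the other views.

Emit:
{"fn": "step_arm", "kwargs": {
  "motion": [
    [0.009,0.005,0.1,0,0,0,1],
    [0.009,0.005,0.2,0,0,0,1],
    [0.009,0.005,0.25,0,0,0,1],
    [0.009,0.005,0.271,0,0,0,1],
    [0.009,0.005,0.271,0,0,0,1]
  ]
}}

```text
time: 2.88
ee_pos: [561.2, 122.0, 67.5]
tool_rot: [1.993, 2.428, 0.001]
wrist_force: [0.2, 1.0, 0.5]
width: 0.998
grasp_force: 0.0
```

```bash
python3 -c "
from h import *
w=grab('wrist','w2.png')
print(blobs(w['color'],(0,170,60),(6,255,255),20),proj(w,[561,121.5,94]))
plan([561,121.5,67],0.199)"
```

```text
[([320.4, 272.9], [307, 246, 28, 52, 980])] [318.7508611  286.97014774]
ee [561.6 122.2  68.1] yaw 0.197 q [ 0.15  0.3   1.45 -0.    1.39 -0.05] shift [-0.0014 -0.0018  0.0028] turn [ 0.0003  0.     -0.0004] [ 0.     -0.0005  0.4996]
```

Emit:
{"fn": "step_arm", "kwargs": {
  "motion": [
    [0,0,0.001,0,0,0,0.5],
    [0,0,0.001,0,0,0,0.2],
    [0,0,0.001,0,0,0,0],
    [0,0,0.001,0,0,0,0],
    [0,0,0.001,0,0,0,0],
    [0,0,0.001,0,0,0,0],
    [0,0,0.001,0,0,0,0],
    [0,0,0.001,0,0,0,0]
  ]
}}

```text
time: 3.92
ee_pos: [561.2, 122.6, 66.7]
tool_rot: [1.992, 2.429, 0.001]
wrist_force: [-0.4, -0.6, 2.5]
width: 0.143
grasp_force: 58.5
```

Emit:
{"fn": "step_arm", "kwargs": {
  "motion": [
    [0,0,-0.06,0,0,0,0],
    [0,0,-0.16,0,0,0,0],
    [0,0,-0.27,0,0,0,0],
    [0,0,-0.31,0,0,0,0],
    [0,0,-0.31,0,0,0,0]
  ]
}}

```text
time: 4.55
ee_pos: [561.2, 122.5, 190.6]
tool_rot: [1.991, 2.429, 0.001]
wrist_force: [-0.6, -0.8, -1.0]
width: 0.138
grasp_force: 58.8
```

```bash
python3 -c "
from h import *
w=grab('wrist','w3.png')
plan([540,-196,187],0.197)"
```

```text
ee [560.6 122.4 188.9] yaw 0.197 q [ 0.15  0.21  1.32 -0.    1.62 -0.05] shift [-0.7706 -0.2065  0.0052] turn [-0.0003  0.      0.    ] [-0.     -0.0005 -0.5   ]
```

View pics/w3.png

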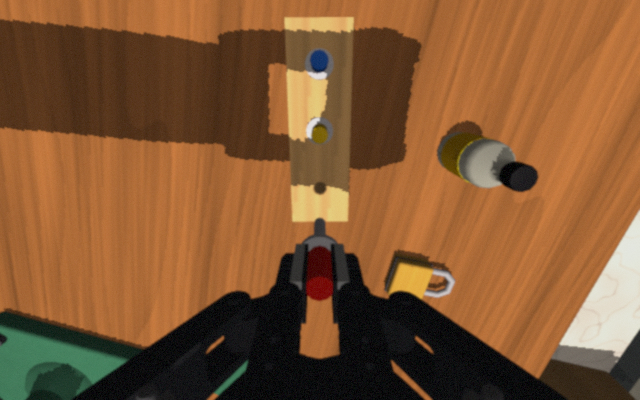

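The pin is held upright between the pads, with its tip at (320,222), and the rack hole at (320,188) is empty. Next I'll move above the collet.

Emit:
{"fn": "step_arm", "kwargs": {
  "motion": [
    [-0.77,-0.206,0,0,0,0,0],
    [-0.77,-0.206,0,0,0,0,0],
    [-0.77,-0.206,0,0,0,0,0],
    [-0.77,-0.206,0,0,0,0,0],
    [-0.77,-0.206,0,0,0,0,0],
    [-0.77,-0.206,0,0,0,0,0],
    [-0.77,-0.206,0,0,0,0,0]
  ]
}}

```text
time: 5.48
ee_pos: [539.9, -195.4, 188.4]
tool_rot: [-1.991, -2.426, 0.001]
wrist_force: [0.4, 0.3, -0.4]
width: 0.143
grasp_force: 58.8
```

```bash
python3 -c "
from h import *
w=grab('wrist','w4.png');s=grab('scene','s4.png');t=grab('top','t4.png')
st=bot.read_state();p=st['ee_pos']
for n,dz in (('tip',-52),('flange',-7),('griptop',27)): print(n,*[proj(d,p+[0,0,dz]).round(1) for d in (w,s,t)])
print('mouth(539.5,-196)',*[proj(d,[539.5,-196,92]).round(1) for d in (w,s,t)])
plan([539.5,-196,160],0.197)
a=cv2.resize(w['color'][150:330,220:420],(600,540))
cv2.imwrite('pics/c4.png',a)
b=cv2.resize(s['color'][160:250,200:300],(600,540))
cv2.imwrite('pics/d4.png',b)"
```

```text
tip [320.8 218.8] [246.5 197.4] [370.2 173.8]
flange [321.1 250. ] [244.2 180.3] [372.2 169.6]
griptop [321.3 286.5] [242.3 166.4] [374.  166.2]
mouth(539.5,-196) [318.9 199.6] [247.8 213.2] [369.1 178.2]
ee [ 540.7 -194.1  189.8] yaw 0.199 q [-0.41  0.21  1.31  0.    1.62 -0.61] shift [-0.0041 -0.0038  0.0746] turn [-0.0001 -0.0001  0.0004] [ 2.000e-04 -2.000e-04 -4.996e-01]
```

View pics/c4.png

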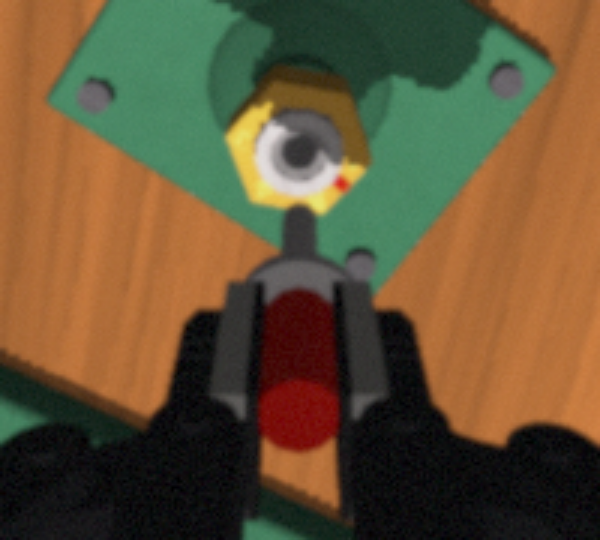

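View pics/d4.png

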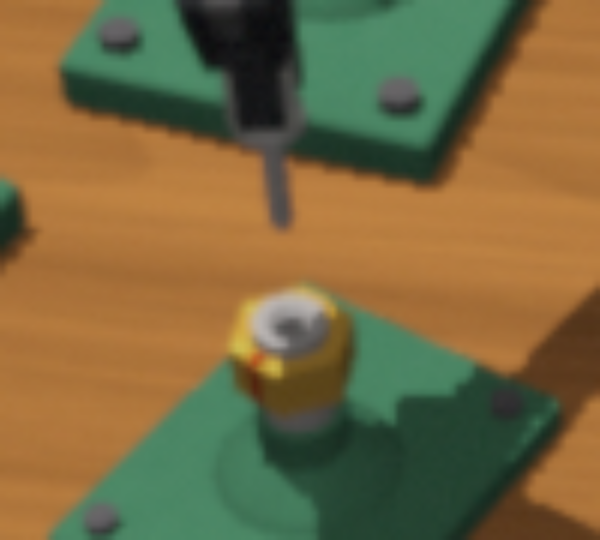

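The close views show the mouth at wrist (319.7,200.3) and scene (248.3,214.2), and the pin tip at wrist (319.7,220) and scene (247,197.7). The red stripe is on the flat toward wrist (334,211). Next I'll compute the tip-to-mouth offset.

```bash
python3 -c "
from h import *
w=grab('wrist');s=grab('scene')
R0=rot(bot.read_state()['tool_rot'])
zt=188.5-52
for d,m,t in ((w,(319.7,200.3),(319.7,219.5)),(s,(248.3,214.2),(247,197.5))):
    M=onz(d,*m,92);T=onz(d,*t,zt);v=M-T;print(M,T,v,R0.T@v/400)
# stripe direction on nut top plane
A=onz(w,334,211,87);M=onz(w,319.7,200.3,92);print('stripe',A-M,np.arctan2(*(A-M)[1::-1]))
for i in range(3): grab('wrist'); print(bot.read_state()['ee_pos'])
"
```

```text
[ 541.38164849 -195.75438236   92.        ] [ 541.11333235 -194.6726039   136.5       ] [  0.26831614  -1.08177847 -44.5       ] [-0.0028016   0.00013364  0.11124954]
[ 542.20280187 -194.38514701   92.        ] [ 539.43738245 -193.44313969  136.5       ] [  2.76541942  -0.94200732 -44.5       ] [-0.00369531  0.00632197  0.11124874]
stripe [15.00114412 -9.19632075 -5.        ] -0.5499535397669135
[ 540.83299106 -194.49608235  190.47364181]
[ 540.80208713 -194.71798059  190.53646613]
[ 540.7878614  -194.90698644  190.61079502]
```

Emit:
{"fn": "step_arm", "kwargs": {
  "motion": [
    [-0.003,0.0015,0,0,0,0,0],
    [-0.003,0.0015,0.06,0,0,0,0],
    [-0.003,0.0015,0.1,0,0,0,0],
    [-0.003,0.0015,0.12,0,0,0,0],
    [-0.003,0.0015,0.135,0,0,0,0],
    [-0.003,0.0015,0.15,0,0,0,0],
    [-0.003,0.0015,0.15,0,0,0,0]
  ]
}}

```text
time: 6.75
ee_pos: [541.3, -196.7, 130.3]
tool_rot: [-1.992, -2.429, 0.0]
wrist_force: [-0.1, 0.4, 0.2]
width: 0.138
grasp_force: 58.9
```

```bash
python3 -c "
from h import *
w=grab('wrist','w5.png');s=grab('scene','s5.png')
print(bot.read_state())
a=cv2.resize(w['color'][150:330,220:420],(400,360));b=cv2.resize(s['color'][160:250,200:300],(400,360))
cv2.imwrite('pics/c5.png',np.hstack([a,b]))"
```

```text
{'time': 6.85, 'q': array([-4.12575983e-01,  2.47270269e-01,  1.38669824e+00, -7.30628623e-05,
        1.50709575e+00, -6.09880181e-01]), 'joint_velocities': array([-0.00016552, -0.00043954, -0.00333427, -0.00069558,  0.00140294,
       -0.00100024]), 'joint_torque': array([ 5.88556845e-02, -4.48964059e+01, -3.51302898e+01,  4.80380666e-02,
       -1.90284918e-01, -2.11610763e-04]), 'ee_pos': array([ 541.5492079 , -196.77706191,  130.85353322]), 'tool_rot': array([1.99150522e+00, 2.42903100e+00, 1.14442950e-04]), 'wrist_force': array([ 0.17976647, -0.63722485,  0.50107994]), 'ft_torque': array([-0.01063547,  0.12615564, -0.00195469]), 'grasp_force': 58.89134466648102, 'width': 0.13742518698482836}
```

View pics/c5.png

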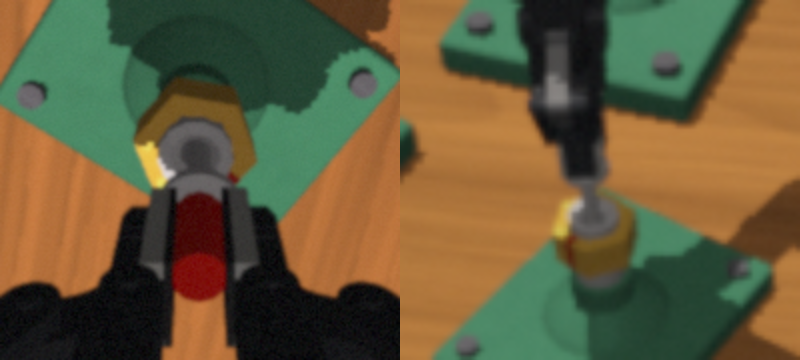

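The pin is inside the bore with no side force. Now I'll go down and push it home.

Emit:
{"fn": "step_arm", "kwargs": {
  "motion": [
    [0,0,0.02,0,0,0,0],
    [0,0,0.04,0,0,0,0],
    [0,0,0.05,0,0,0,0],
    [0,0,0.06,0,0,0,0],
    [0,0,0.068,0,0,0,0],
    [0,0,0.074,0,0,0,0],
    [0,0,0.074,0,0,0,0]
  ]
}}

```text
time: 7.72
ee_pos: [541.4, -196.7, 100.7]
tool_rot: [1.992, 2.429, 0.0]
wrist_force: [-1.9, 0.1, 3.1]
width: 0.14
grasp_force: 59.4
```

Emit:
{"fn": "step_arm", "kwargs": {
  "motion": [
    [0,0,0.004,0,0,0,0],
    [0,0,0.006,0,0,0,0],
    [0,0,0.006,0,0,0,0],
    [0,0,0.006,0,0,0,0]
  ]
}}

```text
time: 8.22
ee_pos: [541.5, -196.7, 98.8]
tool_rot: [1.992, 2.429, 0.0]
wrist_force: [-3.4, 0.6, 4.8]
width: 0.142
grasp_force: 59.6
```

Emit:
{"fn": "step_arm", "kwargs": {
  "motion": [
    [0,0,0.003,0,0,0,0],
    [0,0,0.006,0,0,0,0],
    [0,0,0.006,0,0,0,0],
    [0,0,0.006,0,0,0,0]
  ]
}}

```text
time: 8.72
ee_pos: [541.6, -196.8, 98.6]
tool_rot: [1.991, 2.429, 0.0]
wrist_force: [-9.0, 3.3, 17.4]
width: 0.14
grasp_force: 60.9
```

```bash
python3 -c "
from h import *
w=grab('wrist','w6.png');s=grab('scene','s6.png');s2=bot.read_state();print(s2['ee_pos'],s2['wrist_force'])
a=cv2.resize(w['color'][150:330,220:420],(400,360));b=cv2.resize(s['color'][180:240,215:281],(400,360))
cv2.imwrite('pics/c6.png',np.hstack([a,b]))"
```

```text
[ 541.59470784 -196.78822941   98.64562254] [-9.81549435  3.86198306 17.51633183]
```

View pics/c6.png

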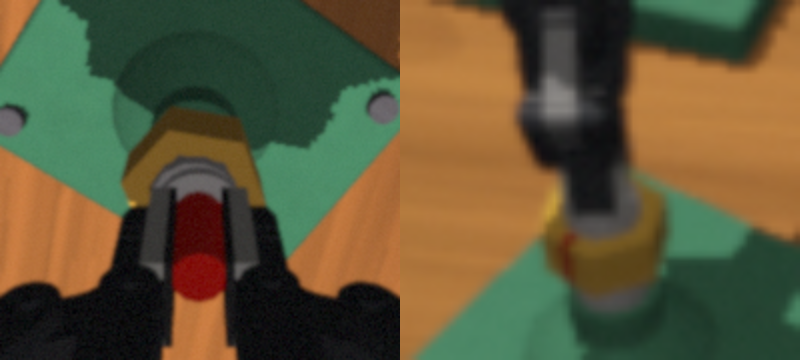

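The stop came at TCP z 98.6, against 98.7 expected for flange-on-mouth, and the force jumped to 17 N. The picture shows the flange on the collet's mouth. I'll release and look.

Emit:
{"fn": "step_arm", "kwargs": {
  "motion": [
    [0,0,-0.004,0,0,0,0],
    [0,0,-0.004,0,0,0,0.3],
    [0,0,-0.004,0,0,0,1],
    [0,0,-0.004,0,0,0,1],
    [0,0,-0.004,0,0,0,1],
    [0,0,-0.004,0,0,0,1],
    [0,0,-0.1,0,0,0,1],
    [0,0,-0.15,0,0,0,1]
  ]
}}

```text
time: 9.82
ee_pos: [542.0, -196.9, 158.2]
tool_rot: [1.99, 2.428, 0.001]
wrist_force: [0.1, -0.5, 0.2]
width: 0.998
grasp_force: 0.0
```

Emit:
{"fn": "step_arm", "kwargs": {
  "motion": [
    [0,0,-0.05,0,0,0,1],
    [0,0,-0.05,0,0,0,1],
    [0,0,-0.05,0,0,0,1]
  ]
}}

```text
time: 10.2
ee_pos: [541.1, -196.6, 175.0]
tool_rot: [-1.991, -2.428, 0.001]
wrist_force: [-0.3, 0.6, -0.1]
width: 1.001
grasp_force: 0.0
```

```bash
python3 -c "
from h import *
w=grab('wrist','w7.png');s=grab('scene','s7.png')
for d in (w,s):
    print('red',blobs(d['color'],(0,150,50),(6,255,255),6))
    for z in (88,92,96,111,126): print(z,proj(d,[541.5,-196.7,z]).round(1))
plan([541.5,-196.7,60],0.497)
u,v=proj(w,[541.5,-196.7,90]).astype(int)
a=cv2.resize(w['color'][v-50:v+50,u-50:u+50],(400,400),interpolation=cv2.INTER_CUBIC);b=cv2.resize(s['color'][170:250,210:290],(400,400))
cv2.imwrite('pics/c7.png',np.hstack([a,b]));print(u,v)"
```

```text
red [([318.5, 216.4], [310, 201, 17, 29, 351]), ([0.4, 213.8], [0, 212, 2, 5, 9]), ([332.9, 215.1], [332, 214, 3, 3, 8])]
88 [319.8 202.9]
92 [319.8 204.6]
96 [319.8 206.3]
111 [319.8 213.4]
126 [319.9 221.4]
red [([246.7, 206.3], [244, 200, 7, 14, 70])]
88 [247.4 215.2]
92 [247.3 213.8]
96 [247.1 212.5]
111 [246.4 207.2]
126 [245.6 201.9]
ee [ 540.9 -196.5  174.7] yaw 0.197 q [-0.41  0.22  1.33 -0.    1.59 -0.61] shift [-0.0011  0.0018  0.2867] turn [-0.0003 -0.0002 -0.0477] [-3.000e-04  4.000e-04  4.523e-01]
319 203
```

View pics/c7.png

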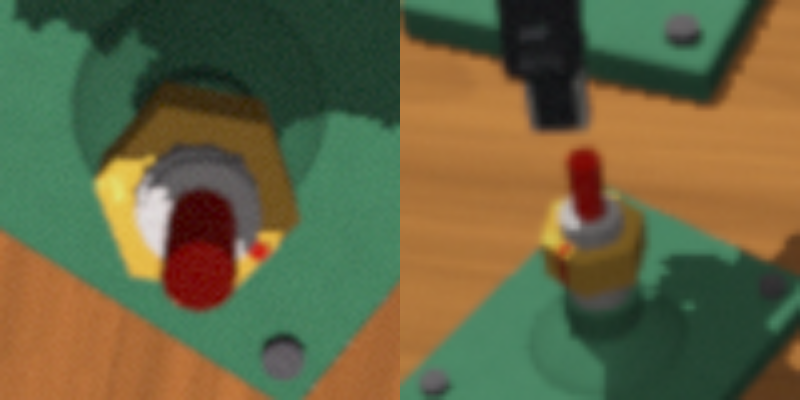

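The pin is home and upright, with its grip top on the predicted pixel. The nut's top-face corners are at crop (97,183) and (298,218). I'll use them for its angle.

```bash
python3 -c "
from h import *
w=grab('wrist')
f=lambda x,y:onz(w,269+x/4,153+y/4,87)[:2]
L,Rr,S,C,D=f(97,183),f(298,218),f(260,250),f(197.5,200),f(130,277)
v=Rr-L;print('across corners',np.linalg.norm(v),'corner ang',np.arctan2(v[1],v[0]),'ctr',C)
v=S-C;print('stripe',v,np.arctan2(v[1],v[0]))
v=D-L;print('edge',np.linalg.norm(v),np.arctan2(v[1],v[0]))
"
```

```text
across corners 42.71311076993946 corner ang 0.015654247032515882 ctr [ 540.19582272 -197.18221915]
stripe [15.21133708 -8.45362897] -0.5072434799580404
edge 22.25637143356282 -1.0785694745989745
```

Emit:
{"fn": "step_arm", "kwargs": {
  "motion": [
    [-0.001,0.001,0,0,0,-0.055,1],
    [-0.001,0.001,0,0,0,-0.055,1],
    [-0.001,0.001,0.1,0,0,-0.055,1],
    [-0.001,0.001,0.2,0,0,-0.055,1],
    [-0.001,0.001,0.26,0,0,-0.055,1],
    [-0.001,0.001,0.286,0,0,-0.055,1],
    [-0.001,0.001,0.286,0,0,-0.055,1]
  ]
}}

```text
time: 11.22
ee_pos: [541.7, -197.0, 61.3]
tool_rot: [-1.544, -2.735, 0.0]
wrist_force: [0.2, 0.2, 0.7]
width: 0.997
grasp_force: 0.0
```

Emit:
{"fn": "step_arm", "kwargs": {
  "motion": [
    [0,0,0,0,0,0,0.6],
    [0,0,0,0,0,0,0.4],
    [0,0,0,0,0,0,0],
    [0,0,0,0,0,0,0],
    [0,0,0,0,0,0,0],
    [0,0,0,0,0,0,0]
  ]
}}

```text
time: 11.98
ee_pos: [541.0, -198.2, 63.1]
tool_rot: [-1.545, -2.735, 0.004]
wrist_force: [-8.3, -1.2, 8.4]
width: 0.429
grasp_force: 61.4
```

The jaws are closed on the flats (0.429 plus the offset seen on the 14 mm grip is about 38 mm). Now I'll turn clockwise, which is positive about the tool's z.

Emit:
{"fn": "step_arm", "kwargs": {
  "motion": [
    [0,0,0,0,0,0.02,0],
    [0,0,0,0,0,0.04,0],
    [0,0,0,0,0,0.06,0],
    [0,0,0,0,0,0.08,0],
    [0,0,0,0,0,0.1,0],
    [0,0,0,0,0,0.12,0],
    [0,0,0,0,0,0.12,0]
  ]
}}

```text
time: 12.85
ee_pos: [539.8, -198.4, 63.1]
tool_rot: [-2.444, -1.971, 0.008]
wrist_force: [-15.3, -3.5, 12.0]
width: 0.432
grasp_force: 61.8
```

```bash
python3 -c "
from h import *
plan([541,-197,62]);print(bot.read_state()['ft_torque'])"
```

```text
ee [ 539.8 -198.4   63.1] yaw -0.214 q [-0.41  0.31  1.45 -0.    1.38 -0.2 ] shift [0.004  0.0022 0.0027] turn [-0.0007  0.0005  0.    ]
[-0.36685197  2.65193073 -0.09646174]
```

Emit:
{"fn": "step_arm", "kwargs": {
  "motion": [
    [-0.001,-0.004,-0.002,0,0,0.01,0],
    [-0.001,-0.004,-0.002,0,0,0.02,0],
    [-0.001,-0.004,-0.002,0,0,0.03,0],
    [-0.001,-0.004,-0.002,0,0,0.035,0],
    [-0.001,-0.004,-0.002,0,0,0.035,0]
  ]
}}

```text
time: 13.48
ee_pos: [539.4, -198.2, 63.2]
tool_rot: [2.646, 1.693, -0.004]
wrist_force: [-5.3, -3.9, 3.7]
width: 0.427
grasp_force: 61.2
```

```bash
python3 -c "
from h import *
plan([541,-197,62]);print(bot.read_state()['ft_torque'])"
```

```text
ee [ 539.4 -198.2   63.2] yaw -0.432 q [-0.42  0.31  1.45 -0.    1.38  0.02] shift [0.0045 0.0024 0.0029] turn [-0.0001  0.0004  0.    ]
[-0.47562328  1.14692912 -0.14773898]
```

Emit:
{"fn": "step_arm", "kwargs": {
  "motion": [
    [0,0,0,0,0,0.007,0],
    [0,0,0,0,0,0.014,0],
    [0,0,0,0,0,0.02,0],
    [0,0,0,0,0,0.02,0]
  ]
}}

```text
time: 13.98
ee_pos: [539.2, -198.1, 63.2]
tool_rot: [2.747, 1.524, -0.004]
wrist_force: [-6.7, -3.6, 3.7]
width: 0.432
grasp_force: 61.3
```

```bash
python3 -c "
from h import *
plan([541,-197,62]);print(bot.read_state()['ft_torque'])"
```

```text
ee [ 539.2 -198.1   63.2] yaw -0.558 q [-0.42  0.31  1.45 -0.    1.38  0.14] shift [0.0047 0.0022 0.003 ] turn [-0.0002  0.0004  0.    ]
[-0.32337394  1.2892221  -0.08580588]
```

Emit:
{"fn": "step_arm", "kwargs": {
  "motion": [
    [0,0,0,0,0,0.006,0],
    [0,0,0,0,0,0.012,0],
    [0,0,0,0,0,0.018,0],
    [0,0,0,0,0,0.02,0],
    [0,0,0,0,0,0.02,0]
  ]
}}

```text
time: 14.6
ee_pos: [539.6, -197.5, 63.2]
tool_rot: [2.832, 1.358, -0.004]
wrist_force: [-6.9, -3.1, 4.4]
width: 0.43
grasp_force: 81.6
```

```bash
python3 -c "
from h import *
plan([541,-197,62]);print(bot.read_state()['ft_torque'])"
```

```text
ee [ 539.6 -197.5   63.2] yaw -0.676 q [-0.41  0.31  1.45 -0.    1.38  0.26] shift [0.0033 0.002  0.003 ] turn [-0.      0.0005  0.    ]
[-0.17820158  0.99820192  3.2134933 ]
```

The moment about z jumped to 3.2 N m, so the nut is on its stop after 1.2 rad. I'll ease off slightly, open and lift.

Emit:
{"fn": "step_arm", "kwargs": {
  "motion": [
    [0,0,0,0,0,-0.001,0.3],
    [0,0,0,0,0,-0.001,1],
    [0,0,0,0,0,-0.001,1],
    [0,0,0,0,0,-0.001,1],
    [0,0,0,0,0,-0.001,1],
    [0,0,-0.12,0,0,-0.001,1],
    [0,0,-0.25,0,0,-0.001,1],
    [0,0,-0.35,0,0,-0.001,1]
  ]
}}

```text
time: 15.6
ee_pos: [540.5, -197.2, 205.1]
tool_rot: [2.831, 1.358, 0.002]
wrist_force: [0.3, -0.2, -0.5]
width: 0.999
grasp_force: 0.0
```

Emit:
{"fn": "step_arm", "kwargs": {
  "motion": [
    [0,0,-0.05,0,0,0,1],
    [0,0,-0.05,0,0,0,1],
    [0,0,-0.05,0,0,0,1]
  ]
}}

```text
time: 15.98
ee_pos: [539.8, -196.9, 220.9]
tool_rot: [-2.831, -1.358, 0.002]
wrist_force: [-0.0, -0.4, 0.0]
width: 0.999
grasp_force: 0.0
```

```bash
python3 -c "
from h import *
w=grab('wrist');s=grab('scene')
for d in (w,s): print('red',blobs(d['color'],(0,150,50),(6,255,255),6),proj(d,[541.5,-196.7,111]))
for a in (-.508,-.508-1.2): print('stripe would be',proj(w,[540.7+17*np.cos(a),-197+17*np.sin(a),87]),proj(s,[540.7+19*np.cos(a),-197+19*np.sin(a),80]))
print(bot.read_state()['ee_pos'],bot.read_state()['wrist_force'])
h=70;a=cv2.resize(w['color'][130:270,250:390],(400,400),interpolation=cv2.INTER_CUBIC);b=cv2.resize(s['color'][170:290,200:500],(400,160))
b=np.vstack([b,np.zeros((240,400,3),np.uint8)])
cv2.imwrite('pics/c8.png',np.hstack([a,b]))"
```

```text
red [([320.2, 196.1], [313, 184, 18, 23, 248]), ([169.2, 374.2], [168, 373, 3, 3, 6])] [320.258124   192.59362504]
red [([246.6, 206.0], [244, 200, 6, 14, 70])] [246.36721771 207.2343361 ]
stripe would be [336.87990913 182.90458795] [241.34863576 223.04817076]
stripe would be [328.46941154 199.65541237] [239.10025549 215.76176257]
[ 539.72834523 -196.86229519  220.67095552] [-0.64249639 -0.52329059 -0.53815911]
```

View pics/c8.png

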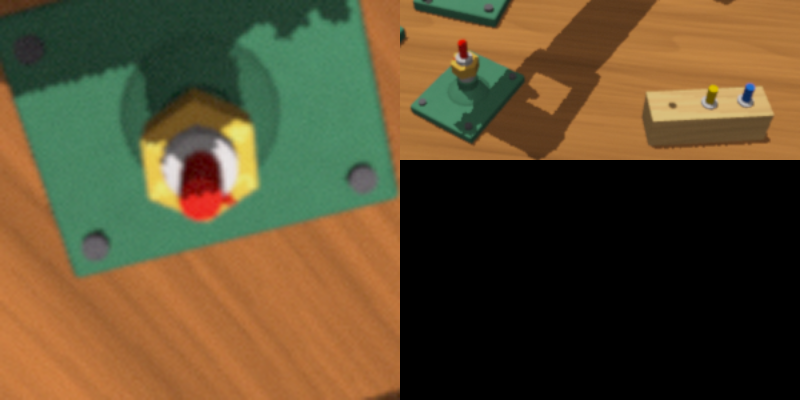

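The stripe is now at wrist (330,200), where 1.2 rad of turn predicts (328.5,199.7). The pin is still home and upright, and the other two pins stand in the rack.

```bash
python3 -c "
from cell import bot
print(bot.sign_off())"
```

```text
the job is handed in; nothing more can be done
None
```

The red pin is fully home in the smallest green stand's collet, the nut is turned about 1.2 rad clockwise to its hard stop, and the job is handed in at about 16 s; the hand-in returned no verdict. The blue and yellow pins still stand in the rack, and the arm stayed clear of the padlock and oil bottle.

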